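Close up the tool chest

ROBOT

A 6-joint arm with a two-finger parallel gripper is mounted at the origin on the work surface. World frame = base frame: x ahead of the robot, y to its left, z up, the work surface at z = 0. Lengths are in mm, angles in rad, forces in N, time in s.
With the tool pointing down it reaches from about 350 to 975 mm from the base axis. Payload 7.1 kg.
Tool frame: the origin (TCP) lies midway between the tips of the shut fingers; the grasp point (between the pads) lies 19 mm behind it (ctrl.grasp_offset is the distance from the TCP to the grasp point, in mm); z points along the fingers, y is the line along which they close (so a half turn about z gives the same grasp; the last joint's range is limited). The gripper opens to 88 mm and grips with 3 to 60 N. Pads are 20 mm wide; open, the fingers measure 115 mm over their backs; the gripper's body (75 mm by 178 mm) begins 61 mm behind the grasp point.
Start: joints at [-1.139, 0.423, 1.63, -0, 1.089, -0.019], TCP at [272.318, -562.537, 222.675] pointing down, gripper open.
Joint ranges: [-3, 3], [-0.9, 2.11], [0.09, 2.58], [-1.31, 4.45], [0.11, 2.69], [-2.54, 2.54]. Speed limits (rad/s): [2.39, 2.39, 3.01, 3.14, 3.14, 3.14].

INTERFACE

Orientations are given as a rotation vector (axis times angle).
In Python, from workcell import ctrl gives the robot as it stands. The module is installed in compiled form; this text tells all that it offers.
- The arm moves only by the tool servo_tool, never from a script. Its argument "rows" is a list of rows, each a list of 7 numbers: the turn, a rotation vector about the tool's x, y, z as a fraction of full scale, then the shift along the tool's x, y, z as a fraction of full scale, then the finger opening in mm, from 0 to 87.8. A call has 1 to 10 rows; each row is the pose to reach, as a shift and turn from the pose commanded when the call began, along the tool's axes at that moment; what a row does not reach only later rows make up. Full scale, the value 1, is 20 cm for a shift and 1.5 rad for a turn. A row lasts 1/8 s, in which the tool goes at most 62.5 mm and 10.7 degrees, less where a joint would pass 70% of its speed; a pose out of reach is approached as far as the arm can. A call with a number of a shift or a turn outside -1 to 1 is refused whole. A call with a gripper value outside its range is refused whole. The fingers move at their own pace and stop on an object; the grip force is fixed at half the most. Time passes only in rows, so rows that repeat a pose let the fingers close. It gives the time, the measured TCP pose, the force, the opening and the grip force at its end, in the units of the state.
- ctrl.get_obs(): the state, without advancing time (a new reading comes with each control period).
- ctrl.get_image(name): name is "scene" or "top"; returns (picture, depth): 384x512x3 uint8, red, green, blue; 384x512 float32, mm along the optical axis (not along the pixel's ray), 0 where there is no reading.
- ctrl.camera_info(name): a dict with "intrinsics" (3x3 intrinsics, pixels), "R" (3x3) and "t" (3): a world point X has camera coordinates R X + t. Camera axes: x right, y down, z forward; pixel columns grow to the right and rows downward; lengths in mm; the calibration is good to about 2 mm. A picture is of the moment at which its call begins. camera_info takes no time and is no camera call.
- ctrl.close_job(): hands the job in; it is judged then, once.
The state is a dict: "t": time; "qpos": joint angles; "qvel": joint speeds; "joint_torque": joint torques, N m; "ee_pos": TCP position; "orientation": TCP orientation; "ft_force": force on the tool from outside, world axes, zero at the start; "moment": the same for the moment, N m; "width": finger opening in mm; "grasp_force": force on a finger pad.
Only numpy, scipy, OpenCV 4.12 (cv2) and the standard library are available. Lean on these libraries where they do the work, as an engineer would, in place of code of your own. Each camera call takes 0.05 s, during which the arm holds its last target. There are 200 camera calls.

TASK

Close up the steel tool chest on the bench: push its two open upper drawers fully in until they are home, and only then push the lid down until it is fully shut, because the shut lid locks the drawers. Only push, with the fingers: never pull a drawer out or raise the lid, and do not slam anything. Leave the bottom drawer shut, and leave the tools in the tray, the glue bottle and the wood offcut where they are.

Things in the scene. Friction and masses are not known exactly. Their poses are not given: they have to be found in the camera images.
- chest: Grey steel tool chest, fixed, 200 mm deep (x), 380 wide (y), 170 high without lid. Origin: centre of its underside, on the bench. Its -x face is the drawer front, towards the robot; +y is its left. Heights: bottom drawer front 19-63 mm, two upper drawer fronts side by side 71-125, open tray above: floor 130, its 4 mm front wall 127-170, 100 mm in front of the origin, flush with shut drawers.
- drawer_left (a joint): Upper left drawer (chest +y side): metres that it is pulled out, towards chest -x; 0 = fully in, 0.13 = its outer stop. At the start 0.03 to 0.07. It slides with about 2.5 N of friction, stays where it is left and stops hard at 0.
- drawer_left_lip (a point): Middle of the front edge of the upper left drawer's aluminium pull lip, which moves with it: a bar along the top of the drawer front, 178 mm wide (the whole front), 8 high (117-125 mm above the bench), 10 mm proud of the 54 mm high grey front plate. Drawer shut: 110 mm in front of the chest origin, 95 to its +y, 121 above the bench. Axes as the chest's.
- drawer_right (a joint): Upper right drawer (chest -y side), like the left one: metres pulled out, 0 = fully in, 0.03 to 0.07 at the start.
- drawer_right_lip (a point): Middle of the front edge of the upper right drawer's lip, as for the left one but 95 mm to the chest's -y.
- drawer_bottom (a joint): Full-width bottom drawer, shut at 0 throughout; leave it shut (same kind of lip, 10 mm out, top at 63 mm above the bench).
- lid (a joint): Lid angle in rad: 0 = shut, lying flat on the chest; grows as the front edge rises; 0.8 to 1.2 at the start, stop at 1.7. Stiff friction hinges: it stays at any angle and does not fall; pushing it at the free edge takes about 2 to 5 N.
- lid_hinge (a point): Middle of the lid's hinge line, on the rear top edge of the chest, 100 mm behind the chest origin and 171 mm above the bench; the line runs along chest y. Its axes turn with the lid; lid shut, they are the chest's.
- lid_edge (a point): Mid-width point on the lid's outer (upper) face, 20 mm in from its free front edge: the place to push. Lid: steel pan 380 mm wide, 26 thick, reaching 200 from the hinge line; this point is 180 from the hinge line and 26 to the outer side. Lid shut: 197 mm above the bench, 80 in front of the chest origin. Its z points out of the outer face, x towards the hinge.
- screwdriver: Screwdriver 170 mm long lying loose in the tray. Origin under its middle. Leave alone.
- wrench: Steel wrench 160 mm long lying loose in the tray. Origin under its middle. Leave alone.
- glue: White glue bottle, 56 mm across and 160 mm tall, standing on the bench to the right of the chest. Origin: centre of its base. Leave alone.
- offcut: Wood offcut 100 x 70 x 36 mm lying on the bench to the left of the chest. Origin: centre of its underside. Leave alone.

How it is judged (in metres and radians):
On the way, in this order (a step that is already met when the one before it is completed fails the run):
1. both upper drawers are fully in (within 5 mm) while the lid is still well open (more than 0.5 rad) (value of joint each of drawer_left, drawer_right below 0.005 m and value of joint lid above 0.5 rad), for 0.2 s.
2. the lid is shut (within 0.04 rad) over shut drawers (value of joint lid below 0.04 rad and value of joint each of drawer_left, drawer_right below 0.005 m), for 0.2 s.
At the end, for the whole second after the job is handed in: All three drawers are within 5 mm of fully in and the lid is within 0.04 rad (8 mm at its front edge) of shut (all of step 2 and value of joint drawer_bottom below 0.005 m); the robot touches nothing.
It fails at once if an upper drawer that is out is pulled further out (faster than 0.08 m/s), or the bottom drawer is opened ((velocity of joint drawer_left above 0.08 m/s and value of joint drawer_left above 0.03 m) or (velocity of joint drawer_right above 0.08 m/s and value of joint drawer_right above 0.03 m) or value of joint any of drawer_left, drawer_right above 0.1 m or value of joint drawer_bottom above 0.015 m).
It fails at once if the lid is raised (faster than 0.4 rad/s, or beyond 1.35 rad) ((velocity of joint lid above 0.4 rad/s and value of joint lid above 0.3 rad) or value of joint lid above 1.35 rad).
It fails at once if the lid (faster than 2.5 rad/s) or a drawer (faster than 0.5 m/s) is slammed (velocity of joint lid below -2.5 rad/s or velocity of joint any of drawer_left, drawer_right below -0.5 m/s).
It fails at once if a tool in the tray, the bottle or the offcut is lifted, carried or knocked more than 25 mm, or the bottle tipped (distance of any of screwdriver, wrench, glue, offcut from where it was at the start of the episode above 0.025 m or angle between glue's own z axis and vertical above 0.4 rad).
It fails at once if the gripper's body or the arm leans on the chest (over 10 N): the fingers do the work (contact force between the arm and chest above 10 N).
It also fails if it takes over 72 s, if anything falls off the work surface, if the arm or the gripper's body presses on something with over 40 N, if the wrist force passes 120 N, or if a joint passes its speed limit or range.

## Working session

There is one attempt and no reset: what is moved stays moved. The work goes in short steps, Python scripts to look and compute and a tool call to move; the robot and the scene stay as the last step left them, time stands still between calls to the robot, and variables do not carry over. Pictures are saved under pics/ and viewed, at most 10 in all, crops included, and the job is handed in when it is done.

Besides the shell and the picture viewer there is one more tool, called after ">>>" by a JSON object that holds its "op" and its "data", one argument or row to a line. servo_tool: Moves the arm, as the interface text tells. Its arguments: {"type":"object","properties":{"rows":{"type":"array","items":{"type":"array","items":{"type":"number"}}}},"required":["rows"]}

```bash
mkdir -p pics
cat > h.py <<'E'
import numpy as np, cv2
from workcell import ctrl
def snap(n,f):
    p,d=ctrl.get_image(n); cv2.imwrite(f'pics/{f}.png',p[:,:,::-1]); np.save(f'{f}.npy',d); return p,d
def w(n,d,u,v):
    c=ctrl.camera_info(n); K=np.array(c['intrinsics']); 
    z=float(np.median(d[v-1:v+2,u-1:u+2])) 
    X=np.linalg.inv(K)@[u,v,1]*z
    return np.array(c['R']).T@(X-np.array(c['t']))
E
python3 - <<'E'
from h import *
snap('scene','s0');snap('top','t0')
a=np.hstack([cv2.imread('pics/s0.png'),cv2.imread('pics/t0.png')])
o=ctrl.get_obs();print(o['t'],o['ee_pos'],o['orientation'],o['width'])
for n in('scene','top'):
    c=ctrl.camera_info(n);print(n,-np.array(c['R']).T@c['t'])
E
```

```text
0.1 [ 272.11075154 -562.11157705  221.98023895] [-3.06084552e+00 -7.01776460e-01  4.46130747e-04] 87.89074733976116
scene [ 336.70089832  555.17093304 1049.92325411]
top [ 449.56390062   57.70926117 1102.92057121]
```

View pics/s0.png

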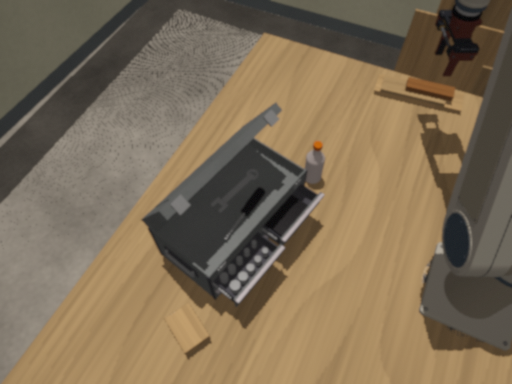

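View pics/t0.png

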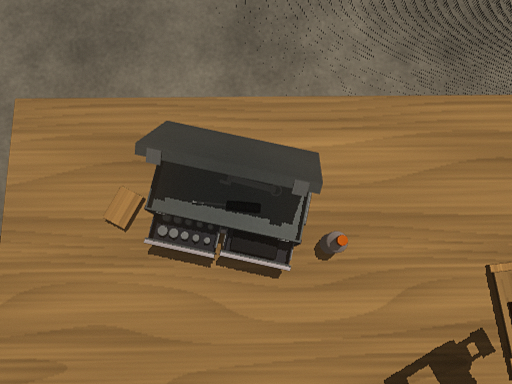

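The top view shows the chest around (150-320, 120-270), both drawer lips at the bottom, (145,240)-(290,268). The offcut is at (123,207) and the glue at (335,242). I'll zoom in next.

Run:
```python
import cv2
a=cv2.imread('pics/t0.png')[115:285,125:355]
cv2.imwrite('pics/t0c.png',cv2.resize(cv2.convertScaleAbs(a,alpha=1.5),None,fx=3.4,fy=3.4,interpolation=cv2.INTER_CUBIC))
```

```text
(no output)
```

View pics/t0c.png

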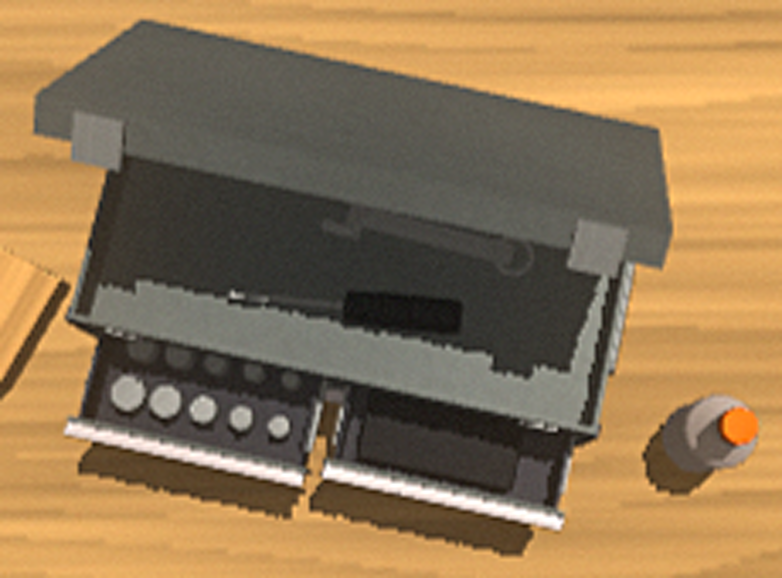

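```bash
cat >> h.py <<'E'
def pl(n,u,v,z):
    c=ctrl.camera_info(n);R=np.array(c['R']);r=R.T@np.linalg.inv(np.array(c['intrinsics']))@[u,v,1]
    C=-R.T@np.array(c['t']); return C+r*(z-C[2])/r[2]
E
python3 - <<'E'
from h import *
d=np.load('t0.npy')
f=lambda p:(p[0]/3.4+125-.35,p[1]/3.4+115-.35)
for nm,p,z in [('LL',(66,434),121),('LR',(303,486),121),('RL',(325,478),121),('RR',(560,528),121),('wallL',(68,318),170),('wallR',(592,440),170)]:
    print(nm,pl('top',*f(p),z).round(1))
a=pl('top',*f((68,318)),170);b=pl('top',*f((592,440)),170)
print('wall len',np.linalg.norm(a-b))
# lid outer face plane by depth
pts=np.array([w('top',d,int(round(u)),int(round(v))) for u,v in [f((x,y)) for x,y0 in((160,80),(300,105),(450,135),(600,165)) for y in range(y0-25,y0+40,8)]])
c=pts.mean(0);n=np.linalg.svd(pts-c)[2][2];n*=np.sign(n[2]);print('lid c',c,'n',n,'ang',np.arccos(n[2]),'yaw',np.arctan2(n[1],n[0]),'res',np.abs((pts-c)@n).max())
for p in [(44,98),(660,222),(145,30),(650,135)]: print('lid',p,w('top',d,*[int(round(q)) for q in f(p)]).round(1))
# lips by depth
for p in [(110,438),(270,474),(370,482),(520,514)]: print('lip',w('top',d,*[int(round(q)) for q in f(p)]).round(1))
for n,p in [('glue',(738,425)),('offc',(20,300))]: print(n,w('top',d,*[int(round(q)) for q in f(p)]).round(1))
E
```

```text
LL [510.4 316.4 121. ]
LR [470.9 143.6 121. ]
RL [476.4 127.7 121. ]
RR [438.7 -41.9 121. ]
wallL [588.5 305.1 170. ]
wallR [498.9 -60.9 170. ]
wall len 376.84751628700786
lid c [688.63364446  82.59380076 293.841256  ] n [ 0.79991568 -0.18489691  0.57091858] ang 0.9631720554860065 yaw -0.227156062530578 res 1.094695246302148
lid (44, 98) [693.4 275.9 348.6]
lid (660, 222) [616.1 -84.  339.7]
lid (145, 30) [789.4 250.3 204.2]
lid (650, 135) [ 710.7 -105.9  197.6]
lip [508.  283.3 125.4]
lip [479.8 167.4 124.2]
lip [474.1  96.1 124.9]
lip [448.6 -14.  123.7]
glue [ 508.  -166.6  157.8]
offc [623.5 379.   34.4]
```

```bash
cat >> h.py <<'E'
from scipy.spatial.transform import Rotation as Ro
O=np.array([641.1,99.3,0]);yaw=-.23
ex=np.array([np.cos(yaw),np.sin(yaw),0]);ey=np.array([-np.sin(yaw),np.cos(yaw),0]);ez=np.array([0,0,1.])
def C(x,y,z): return O+x*ex+y*ey+z*ez
def tool(tilt): # tool x=-ex, z down; tilt>0: fingertips point forward, hand leans to robot
    return Ro.from_matrix(np.c_[-ex,ey,-ez])*Ro.from_rotvec([0,-tilt,0])
def go(p,tilt):
    o=ctrl.get_obs();R=Ro.from_rotvec(o['orientation'])
    s=R.inv().apply(p-o['ee_pos'])/200;r=(R.inv()*tool(tilt)).as_rotvec()/1.5
    q=(o['ee_pos']-O);print('t',o['t'],'chest',[round(float(q@a),1) for a in(ex,ey,ez)],'F',[round(float(o['ft_force']@a),1) for a in (ex,ey,ez)],'w',round(o['width'],1),'q',o['qpos'].round(2));print('row',r.round(3),s.round(4))
E
python3 - <<'E'
from h import *
for l,r in(('L',(490.6,230)),('R',(457.5,42.9))):
    q=np.array([*r,0])-O;print(l,q@ex,q@ey)
go(C(-205,-95,250),.2)
E
```

```text
L -176.33345477435805 92.94758053515663
R -165.90721779560224 -96.77145799936373
t 0.1 chest [-208.5, -728.1, 222.0] F [1.0, 0.5, 0.0] w 87.9 q [-1.14  0.42  1.63 -0.    1.09 -0.02]
row [-0.164 -0.059 -1.634] [ 2.0059 -2.4492 -0.1367]
```

>>> {"op": "servo_tool", "data": {
  "rows": [
    [0,0,-0.12,0.1,-0.12,-0.14,0],
    [0,0,-0.24,0.2,-0.24,-0.14,0],
    [0,0,-0.36,0.3,-0.36,-0.14,0],
    [0,0,-0.48,0.4,-0.48,-0.14,0],
    [0,0,-0.6,0.5,-0.6,-0.14,0],
    [0,0,-0.72,0.6,-0.72,-0.14,0],
    [0,0,-0.82,0.7,-0.85,-0.14,0],
    [0,0,-0.82,0.7,-0.85,-0.14,0]
  ]
}}

```text
t: 1.1
ee_pos: [324.2, -346.9, 250.5]
orientation: [-2.093, -2.341, -0.0]
ft_force: [-0.7, -0.4, -0.6]
width: 11.7
grasp_force: 0.0
```

```bash
python3 -c "
from h import *
go(C(-205,-95,250),.2)"
```

```text
t 1.1 chest [-206.8, -506.7, 250.5] F [-0.6, -0.5, -0.6] w 11.7 q [-0.84  0.16  1.92  0.    1.05 -0.96]
row [-0.082 -0.117 -0.817] [1.9363 0.6984 0.0037]
```

>>> {"op": "servo_tool", "data": {
  "rows": [
    [0,0,-0.12,0.2,0.07,0,0],
    [0,0,-0.24,0.4,0.14,0,0],
    [0,0,-0.36,0.6,0.21,0,0],
    [0,0,-0.48,0.8,0.28,0,0],
    [0,0,-0.6,1,0.35,0,0],
    [0,0,-0.72,1,0.35,0,0],
    [0,0,-0.82,1,0.35,0,0],
    [0,0,-0.82,1,0.35,0,0]
  ]
}}

```text
t: 2.1
ee_pos: [372.3, -142.7, 250.7]
orientation: [0.367, 3.12, -0.0]
ft_force: [-0.1, -0.6, -0.2]
width: 0.3
grasp_force: 0.0
```

```bash
python3 -c "
from h import *
go(C(-205,-95,250),.2)"
```

```text
t 2.1 chest [-206.5, -296.9, 250.7] F [0.0, -0.6, -0.2] w 0.3 q [-0.4   0.04  2.07 -0.    1.03 -1.73]
row [-0.    -0.133 -0.003] [-0.0033  1.0097  0.0034]
```

>>> {"op": "servo_tool", "data": {
  "rows": [
    [0,-0.04,0,0,0.25,0,0],
    [0,-0.08,0,0,0.5,0,0],
    [0,-0.12,0,0,0.75,0,0],
    [0,-0.133,0,0,1,0,0],
    [0,-0.133,0,0,1,0,0],
    [0,-0.133,0,0,1,0.15,0],
    [0,-0.133,0,0,1,0.3,0],
    [0,-0.133,0,0,1,0.3,0]
  ]
}}

```text
t: 3.1
ee_pos: [416.2, 51.2, 189.0]
orientation: [0.345, 2.928, -0.036]
ft_force: [0.1, -0.6, 0.2]
width: 0.3
grasp_force: 0.0
```

```bash
python3 -c "
from h import *
go(C(-205,-95,112),.2)"
```

```text
t 3.1 chest [-208.0, -98.1, 189.0] F [0.2, -0.6, 0.2] w 0.3 q [ 0.15  0.09  2.2  -0.12  0.67 -1.1 ]
row [-0.002 -0.003 -0.003] [0.0599 0.0163 0.3806]
```

>>> {"op": "servo_tool", "data": {
  "rows": [
    [0,0,0,0.02,0.01,0.1,0],
    [0,0,0,0.03,0.016,0.2,0],
    [0,0,0,0.05,0.016,0.3,0],
    [0,0,0,0.06,0.016,0.38,0],
    [0,0,0,0.06,0.016,0.38,0],
    [0,0,0,0.06,0.016,0.38,0]
  ]
}}

```text
t: 3.85
ee_pos: [422.5, 54.6, 114.8]
orientation: [0.341, 2.922, -0.034]
ft_force: [-0.4, 0.3, -0.3]
width: 0.5
grasp_force: 0.0
```

```bash
python3 -c "
from h import *
go(C(-125,-95,112),.2)
snap('scene','s1')
a=cv2.imread('pics/s1.png')[100:330,130:430]
cv2.imwrite('pics/s1c.png',cv2.resize(cv2.convertScaleAbs(a,alpha=1.4),None,fx=2.6,fy=2.6,interpolation=cv2.INTER_CUBIC))
"
```

```text
t 3.85 chest [-202.7, -93.3, 114.8] F [-0.5, 0.2, -0.3] w 0.5 q [ 0.16  0.26  2.25 -0.17  0.45 -1.03]
row [ 0.     0.001 -0.002] [-0.3779 -0.0074  0.0912]
```

View pics/s1c.png

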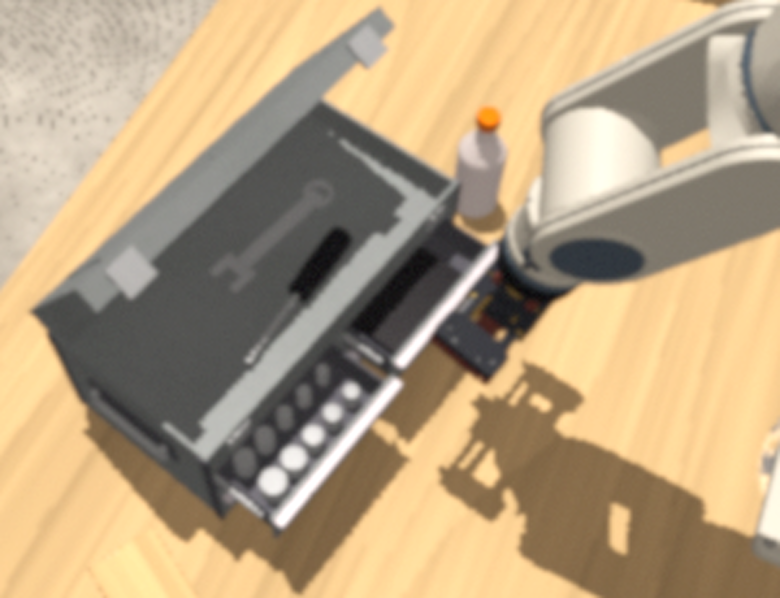

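The gripper (crop 490,330) stands clear in front of the right drawer lip (450,310), with glue and lid clear of it. I'll push gently.

>>> {"op": "servo_tool", "data": {
  "rows": [
    [0,0,0,-0.035,0,0.015,0],
    [0,0,0,-0.07,0,0.025,0],
    [0,0,0,-0.105,0,0.033,0],
    [0,0,0,-0.14,0,0.041,0],
    [0,0,0,-0.175,0,0.049,0],
    [0,0,0,-0.21,0,0.056,0],
    [0,0,0,-0.245,0,0.063,0],
    [0,0,0,-0.28,0,0.07,0],
    [0,0,0,-0.315,0,0.078,0],
    [0,0,0,-0.345,0,0.084,0]
  ]
}}

```text
t: 5.15
ee_pos: [491.0, 38.6, 110.9]
orientation: [0.339, 2.924, -0.034]
ft_force: [-2.6, 1.1, -1.7]
width: 0.6
grasp_force: 1.5
```

```bash
python3 -c "
from h import *
go(C(-121,-95,112),.2)
"
```

```text
t 5.15 chest [-132.3, -93.3, 110.9] F [-2.8, 0.5, -1.7] w 0.6 q [ 0.09  0.35  2.12 -0.14  0.49 -1.13]
row [-0.    -0.    -0.001] [-0.0564 -0.0085  0.0059]
```

Contact at about 2.8 N. I'll creep on until the force rises.

>>> {"op": "servo_tool", "data": {
  "rows": [
    [0,0,0,-0.015,0,0.003,0],
    [0,0,0,-0.03,0,0.006,0],
    [0,0,0,-0.045,0,0.009,0],
    [0,0,0,-0.045,0,0.009,0]
  ]
}}

```text
t: 5.65
ee_pos: [500.0, 36.7, 111.1]
orientation: [0.339, 2.923, -0.034]
ft_force: [-1.6, 0.4, -2.6]
width: 0.6
grasp_force: 0.7
```

>>> {"op": "servo_tool", "data": {
  "rows": [
    [0,0,0,-0.006,0,0.001,0],
    [0,0,0,-0.012,0,0.002,0],
    [0,0,0,-0.012,0,0.002,0]
  ]
}}

```text
t: 6.02
ee_pos: [502.1, 36.1, 111.2]
orientation: [0.339, 2.923, -0.034]
ft_force: [-1.9, 0.3, -1.8]
width: 0.4
grasp_force: 1.1
```

```bash
python3 -c "
from h import *
go(C(-121,-95,112),.2)
"
```

```text
t 6.025 chest [-120.9, -93.2, 111.2] F [-2.0, -0.1, -1.8] w 0.4 q [ 0.09  0.36  2.1  -0.13  0.5  -1.15]
row [-0. -0. -0.] [-0.0005 -0.0091 -0.0042]
```

>>> {"op": "servo_tool", "data": {
  "rows": [
    [0,0,0,-0.008,0,0.002,0],
    [0,0,0,-0.015,0,0.003,0],
    [0,0,0,-0.015,0,0.003,0]
  ]
}}

```text
t: 6.4
ee_pos: [504.9, 35.5, 111.1]
orientation: [0.339, 2.924, -0.034]
ft_force: [-2.9, 1.5, 0.3]
width: 0.4
grasp_force: 1.6
```

>>> {"op": "servo_tool", "data": {
  "rows": [
    [0,0,0,-0.008,0,0.002,0],
    [0,0,0,-0.015,0,0.003,0],
    [0,0,0,-0.015,0,0.003,0]
  ]
}}

```text
t: 6.78
ee_pos: [505.1, 34.9, 110.4]
orientation: [0.34, 2.929, -0.035]
ft_force: [-11.2, 5.5, 5.5]
width: 0.5
grasp_force: 5.4
```

The right drawer is home, since the force rose sharply. I'll back off and go across to the left one.

>>> {"op": "servo_tool", "data": {
  "rows": [
    [0,0,0,0.1,0,-0.02,0],
    [0,0,0,0.25,0,-0.05,0],
    [0,0,0,0.4,0,-0.08,0],
    [0,0,0,0.5,0,-0.1,0],
    [0,0,0,0.5,0.2,-0.1,0],
    [0,0,0,0.5,0.4,-0.1,0],
    [0,0,0,0.5,0.6,-0.1,0],
    [0,0,0,0.5,0.8,-0.1,0],
    [0,0,0,0.5,0.95,-0.1,0],
    [0,0,0,0.5,0.95,-0.1,0]
  ]
}}

```text
t: 8.02
ee_pos: [453.5, 245.3, 111.4]
orientation: [0.335, 2.922, -0.031]
ft_force: [-0.6, -0.4, 0.2]
width: 0.5
grasp_force: 0.0
```

```bash
python3 -c "
from h import *
go(C(-128,95,112),.2)
"
```

```text
t 8.025 chest [-215.9, 99.4, 111.4] F [-0.5, -0.5, 0.2] w 0.5 q [ 0.56  0.39  2.04 -0.26  0.58 -0.58]
row [0.002 0.001 0.001] [-0.4312 -0.0229  0.0851]
```

>>> {"op": "servo_tool", "data": {
  "rows": [
    [0,0,0,-0.05,0,0.01,0],
    [0,0,0,-0.1,-0.01,0.02,0],
    [0,0,0,-0.14,-0.02,0.028,0],
    [0,0,0,-0.18,-0.02,0.036,0],
    [0,0,0,-0.22,-0.02,0.044,0],
    [0,0,0,-0.26,-0.02,0.052,0],
    [0,0,0,-0.3,-0.02,0.06,0],
    [0,0,0,-0.34,-0.02,0.068,0],
    [0,0,0,-0.38,-0.02,0.076,0],
    [0,0,0,-0.43,-0.02,0.086,0]
  ]
}}

```text
t: 9.28
ee_pos: [536.8, 218.8, 110.8]
orientation: [0.339, 2.924, -0.035]
ft_force: [-3.0, -1.0, -3.1]
width: 0.5
grasp_force: 1.8
```

>>> {"op": "servo_tool", "data": {
  "rows": [
    [0,0,0,-0.012,0,0.002,0],
    [0,0,0,-0.024,0,0.005,0],
    [0,0,0,-0.03,0,0.006,0],
    [0,0,0,-0.03,0,0.006,0]
  ]
}}

```text
t: 9.78
ee_pos: [542.8, 217.9, 111.3]
orientation: [0.338, 2.923, -0.033]
ft_force: [-1.0, 0.6, -0.9]
width: 1.1
grasp_force: 0.8
```

```bash
python3 -c "
from h import *
go(C(-118,95,112),.2)
"
```

```text
t 9.775 chest [-122.7, 93.1, 111.3] F [-1.1, 0.4, -0.9] w 1.1 q [ 0.43  0.46  1.9  -0.21  0.62 -0.75]
row [ 0.  0. -0.] [-0.0238  0.0095  0.0014]
```

>>> {"op": "servo_tool", "data": {
  "rows": [
    [0,0,0,-0.007,0,0.001,0],
    [0,0,0,-0.014,0,0.003,0],
    [0,0,0,-0.018,0,0.004,0],
    [0,0,0,-0.018,0,0.004,0]
  ]
}}

```text
t: 10.28
ee_pos: [546.5, 217.0, 111.3]
orientation: [0.339, 2.923, -0.033]
ft_force: [-0.7, 1.4, -0.7]
width: 0.2
grasp_force: 0.9
```

>>> {"op": "servo_tool", "data": {
  "rows": [
    [0,0,0,-0.008,0,0.002,0],
    [0,0,0,-0.015,0,0.003,0],
    [0,0,0,-0.015,0,0.003,0]
  ]
}}

```text
t: 10.65
ee_pos: [547.1, 216.3, 110.7]
orientation: [0.34, 2.927, -0.035]
ft_force: [-12.3, 5.5, 5.1]
width: 0.5
grasp_force: 5.5
```

Both drawers are home. I'll back off and rise to a point above the lid.

>>> {"op": "servo_tool", "data": {
  "rows": [
    [0,0,0,0.1,0,-0.02,0],
    [0,0,0,0.25,0,-0.05,0],
    [0,0,0,0.4,0,-0.08,0],
    [0,0,0,0.4,0,-0.3,0],
    [0,0,0,0.4,0,-0.5,0],
    [0,0,0,0.4,0,-0.7,0],
    [0,0,0,0.4,0,-0.9,0],
    [0,0,0,0.4,0,-1,0],
    [0,0,0,0.4,0,-1,0]
  ]
}}

```text
t: 11.78
ee_pos: [434.5, 243.5, 292.9]
orientation: [0.338, 2.92, -0.03]
ft_force: [-0.0, -0.2, -0.7]
width: 0.6
grasp_force: 0.0
```

```bash
python3 -c "
from h import *
go(C(-180,0,430),0)
p,d=snap('top','t1')
a=cv2.imread('pics/t1.png')[100:300,125:355]
cv2.imwrite('pics/t1c.png',cv2.resize(cv2.convertScaleAbs(a,alpha=1.5),None,fx=3,fy=3,interpolation=cv2.INTER_CUBIC))
"
```

```text
t 11.775 chest [-234.0, 93.3, 292.9] F [0.0, -0.2, -0.7] w 0.6 q [ 0.58  0.09  1.93 -0.17  0.99 -0.68]
row [ 0.002  0.135 -0.   ] [-0.403  -0.4647 -0.6184]
```

View pics/t1c.png

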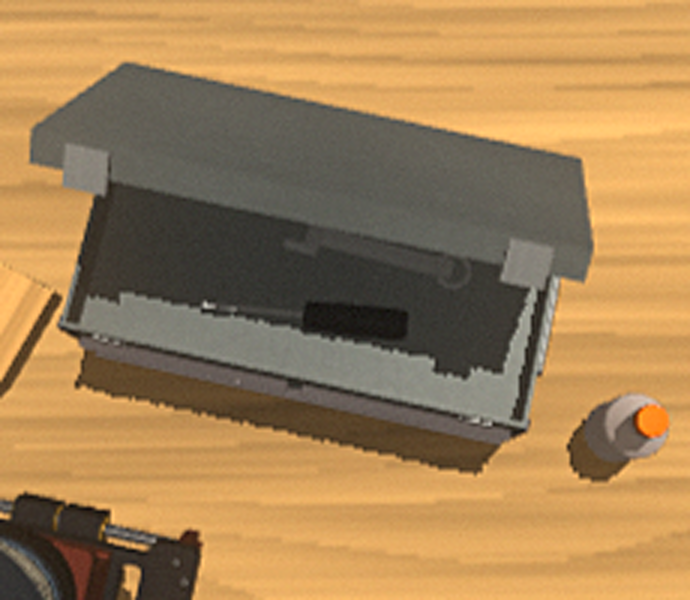

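Both drawers are flush with the front: the lip line runs straight from (80,340) to (520,435) and nothing else has moved. Now on to the lid.

>>> {"op": "servo_tool", "data": {
  "rows": [
    [0,0.04,0,-0.06,-0.07,-0.1,0],
    [0,0.08,0,-0.13,-0.15,-0.2,0],
    [0,0.12,0,-0.2,-0.23,-0.3,0],
    [0,0.135,0,-0.26,-0.3,-0.4,0],
    [0,0.135,0,-0.33,-0.38,-0.5,0],
    [0,0.135,0,-0.4,-0.465,-0.62,0],
    [0,0.135,0,-0.4,-0.465,-0.62,0],
    [0,0.135,0,-0.4,-0.465,-0.62,0]
  ]
}}

```text
t: 12.82
ee_pos: [464.7, 140.4, 426.6]
orientation: [-0.362, -3.115, 0.001]
ft_force: [-0.4, 0.6, 0.4]
width: 0.3
grasp_force: 0.0
```

```bash
python3 -c "
from h import *
go(C(75,0,410),0)
"
```

```text
t 12.825 chest [-181.1, -0.2, 426.6] F [-0.5, 0.5, 0.4] w 0.3 q [ 0.27  0.03  1.67  0.    1.45 -1.07]
row [-0.001 -0.004 -0.001] [-1.2809  0.0027  0.0763]
```

>>> {"op": "servo_tool", "data": {
  "rows": [
    [0,0,0,-0.2,0,0,0],
    [0,0,0,-0.4,0,0,0],
    [0,0,0,-0.6,0,0,0],
    [0,0,0,-0.8,0,0,0],
    [0,0,0,-1,0,0,0],
    [0,0,0,-1,0,0,0]
  ]
}}

```text
t: 13.58
ee_pos: [661.0, 94.7, 424.3]
orientation: [-0.362, -3.113, 0.001]
ft_force: [-0.3, 0.1, -0.1]
width: 0.3
grasp_force: 0.0
```

>>> {"op": "servo_tool", "data": {
  "rows": [
    [0,0,0,-0.1,0,0,0],
    [0,0,0,-0.2,0,0.03,0],
    [0,0,0,-0.28,0,0.08,0],
    [0,0,0,-0.28,0,0.2,0],
    [0,0,0,-0.28,0,0.32,0],
    [0,0,0,-0.28,0,0.43,0],
    [0,0,0,-0.28,0,0.43,0]
  ]
}}

```text
t: 14.45
ee_pos: [712.6, 82.2, 338.8]
orientation: [-0.36, -3.113, 0.001]
ft_force: [0.0, 0.3, -0.4]
width: 0.6
grasp_force: 0.0
```

```bash
python3 -c "
from h import *
go(C(45,0,337),0)
for a in (.96,.9,.8,.7,.6,.5,.4,.3,.2,.1,0):
    s,c=np.sin(a),np.cos(a);print(a,round(110-180*c+26*s,1),round(171+180*s+26*c,1))
"
```

```text
t 14.45 chest [73.5, -0.4, 338.8] F [-0.1, 0.3, -0.4] w 0.6 q [ 0.1   0.47  1.28  0.    1.4  -1.24]
row [-0.001 -0.005 -0.   ] [0.1424 0.0019 0.0099]
0.96 28.1 333.4
0.9 18.5 328.2
0.8 3.2 318.2
0.7 -10.9 306.8
0.6 -23.9 294.1
0.5 -35.5 280.1
0.4 -45.7 265.0
0.3 -54.3 249.0
0.2 -61.2 232.2
0.1 -66.5 214.8
0 -70.0 197.0
```

>>> {"op": "servo_tool", "data": {
  "rows": [
    [0,0,0,0.08,0,0.01,0],
    [0,0,0,0.16,0,0.015,0],
    [0,0,0,0.2,0,0.02,0],
    [0,0,0,0.227,0,0.027,0],
    [0,0,0,0.25,0,0.04,0],
    [0,0,0,0.275,0,0.053,0],
    [0,0,0,0.314,0,0.078,0],
    [0,0,0,0.352,0,0.103,0],
    [0,0,0,0.387,0,0.13,0],
    [0,0,0,0.422,0,0.16,0]
  ]
}}

```text
t: 15.7
ee_pos: [631.5, 101.3, 310.1]
orientation: [-0.361, -3.118, -0.001]
ft_force: [0.8, 0.3, 5.1]
width: 0.7
grasp_force: 2.1
```

```bash
python3 -c "
from h import *
go(C(-11,0,307),0)
p,d=snap('scene','s2')
a=cv2.imread('pics/s2.png')[80:310,120:420]
cv2.imwrite('pics/s2c.png',cv2.resize(cv2.convertScaleAbs(a,alpha=1.4),None,fx=2.6,fy=2.6,interpolation=cv2.INTER_CUBIC))
"
```

```text
t 15.7 chest [-9.8, -0.2, 310.1] F [0.7, 0.4, 5.1] w 0.7 q [ 0.14  0.36  1.51  0.    1.27 -1.2 ]
row [ 0.    -0.002 -0.001] [0.006  0.0011 0.0153]
```

View pics/s2c.png

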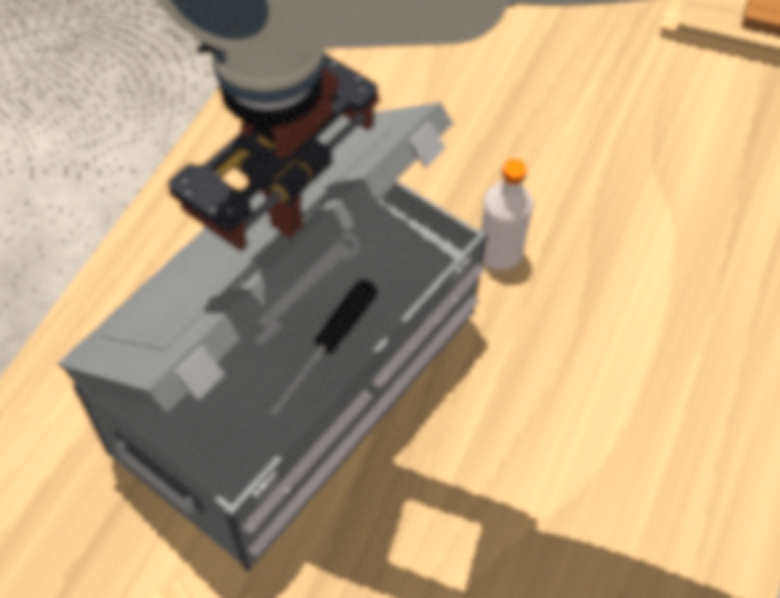

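The fingers (285,225) are pushing the lid at its free edge, and it is coming down with both drawers still shut. I'll keep following the arc.

>>> {"op": "servo_tool", "data": {
  "rows": [
    [0,0,0,0.033,0,0.031,0],
    [0,0,0,0.065,0,0.064,0],
    [0,0,0,0.095,0,0.098,0],
    [0,0,0,0.123,0,0.134,0],
    [0,0,0,0.149,0,0.171,0],
    [0,0,0,0.174,0,0.21,0],
    [0,0,0,0.196,0,0.25,0],
    [0,0,0,0.217,0,0.29,0],
    [0,0,0,0.235,0,0.332,0],
    [0,0,0,0.251,0,0.374,0]
  ]
}}

```text
t: 17.0
ee_pos: [582.5, 112.6, 234.7]
orientation: [-0.361, -3.117, -0.0]
ft_force: [-1.8, -0.7, 4.3]
width: 0.3
grasp_force: 1.7
```

```bash
python3 -c "
from h import *
go(C(-70,0,198),0)
"
```

```text
t 17.0 chest [-60.1, -0.4, 234.7] F [-1.6, -1.1, 4.3] w 0.3 q [ 0.17  0.36  1.69  0.    1.09 -1.17]
row [-0.    -0.002 -0.001] [0.0487 0.0019 0.1839]
```

>>> {"op": "servo_tool", "data": {
  "rows": [
    [0,0,0,0.014,0,0.04,0],
    [0,0,0,0.026,0,0.08,0],
    [0,0,0,0.033,0,0.11,0],
    [0,0,0,0.038,0,0.135,0],
    [0,0,0,0.042,0,0.155,0],
    [0,0,0,0.044,0,0.163,0],
    [0,0,0,0.044,0,0.163,0]
  ]
}}

```text
t: 17.88
ee_pos: [574.6, 114.6, 202.8]
orientation: [-0.362, -3.118, -0.001]
ft_force: [0.3, 0.2, 0.6]
width: 0.7
grasp_force: 0.0
```

>>> {"op": "servo_tool", "data": {
  "rows": [
    [0,0,0,0,0,0.008,0],
    [0,0,0,0,0,0.015,0],
    [0,0,0,0,0,0.015,0]
  ]
}}

```text
t: 18.25
ee_pos: [574.3, 114.7, 199.8]
orientation: [-0.361, -3.118, -0.001]
ft_force: [-0.5, 0.8, 2.0]
width: 0.2
grasp_force: 0.7
```

>>> {"op": "servo_tool", "data": {
  "rows": [
    [0,0,0,0,0,0.008,0],
    [0,0,0,0,0,0.015,0],
    [0,0,0,0,0,0.015,0]
  ]
}}

```text
t: 18.62
ee_pos: [574.1, 114.8, 197.3]
orientation: [-0.361, -3.118, -0.001]
ft_force: [-3.0, 1.0, 6.0]
width: 0.3
grasp_force: 3.6
```

>>> {"op": "servo_tool", "data": {
  "rows": [
    [0,0,0,0,0,0.008,0],
    [0,0,0,0,0,0.015,0],
    [0,0,0,0,0,0.015,0]
  ]
}}

```text
t: 19.0
ee_pos: [574.2, 114.8, 197.1]
orientation: [-0.361, -3.118, -0.001]
ft_force: [-11.9, -0.9, 28.9]
width: 0.2
grasp_force: 14.3
```

The lid has stopped hard at 197 mm, so it is fully shut. I'll retreat straight up and check.

>>> {"op": "servo_tool", "data": {
  "rows": [
    [0,0,0,0,0,-0.02,0],
    [0,0,0,0,0,-0.1,0],
    [0,0,0,0,0,-0.3,0],
    [0,0,0,0,0,-0.5,0],
    [0,0,0,0.3,0,-0.6,0],
    [0,0,0,0.6,0,-0.6,0],
    [0,0,0,0.9,0,-0.6,0],
    [0,0,0,1,0,-0.6,0],
    [0,0,0,1,0,-0.6,0]
  ]
}}

```text
t: 20.12
ee_pos: [380.0, 160.7, 315.3]
orientation: [-0.359, -3.12, -0.002]
ft_force: [1.3, -0.5, -1.1]
width: 0.4
grasp_force: 0.0
```

```bash
python3 -c "
from h import *
p,d=snap('top','t2')
a=cv2.imread('pics/t2.png')[100:300,125:355]
cv2.imwrite('pics/t2c.png',cv2.resize(cv2.convertScaleAbs(a,alpha=1.5),None,fx=3,fy=3,interpolation=cv2.INTER_CUBIC))
c=ctrl.camera_info('top');K=np.array(c['intrinsics'])
for q in [(-80,100),(-80,-100),(0,100),(0,-100),(80,0)]:
    u=K@(np.array(c['R'])@C(*q,197)+c['t']);u=(u/u[2])[:2].round().astype(int);print(q,w('top',d,*u).round(1))
o=ctrl.get_obs();print(o['t'],o['ft_force'])
"
```

```text
(-80, 100) [586.5 214.  195.7]
(-80, -100) [539.9  19.2 196.6]
(0, 100) [664.7 196.4 197.6]
(0, -100) [617.    1.4 197.9]
(80, 0) [720.3  80.5 196.5]
20.175 [ 1.18406271  0.13810266 -0.45626292]
```

View pics/t2c.png

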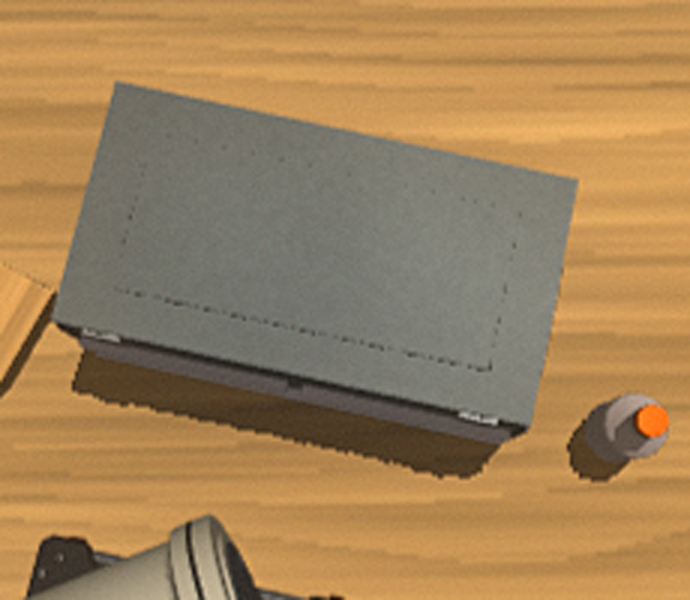

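The picture shows the lid flat over the chest at 197 mm, the drawer lips in one line from (85,345) to (510,435), and glue and offcut where they were. The arm is clear.

```bash
python3 -c "
from workcell import ctrl
print(ctrl.close_job())"
```

```text
the job is handed in; nothing more can be done
None
```

I pushed both upper drawers home and then shut the lid (measured flat at 197 mm). The glue and offcut had not moved in the last picture, the arm was clear, and I handed the job in at about 20 s; the hand-in gave no verdict.

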